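Stack the assay jars on their docks

ROBOT

A 6-joint arm with a two-finger parallel gripper is mounted at the origin on the work surface. World frame = base frame: x ahead of the robot, y to its left, z up, the work surface at z = 0. Lengths are in m, angles in rad, forces in N, time in s.
With the tool pointing down it reaches from about 0.35 to 0.975 m from the base axis. Payload 4.9 kg.
Tool frame: the origin (TCP) lies at the very end of the fingers, on their centre line; the grasp point (between the pads) lies ctrl.grip_point_offset behind it (ctrl.grip_point_offset is the distance from the TCP to the grasp point, in m); z points along the fingers, y is the line along which they close (so a half turn about z gives the same grasp; the last joint's range is limited). The gripper opens to 85 mm and grips with 20 to 120 N. Pads are 22 mm wide; open, the fingers measure 114 mm over their backs; the gripper's body (76 mm by 85 mm) begins 54 mm behind the grasp point. The pads swing forward as they close: fully open they stand 13 mm farther back than shut.
Start: joints at [-1.389, 0.053, 1.613, -0, 1.476, -0.119], TCP at [0.185, -0.597, 0.231] pointing down, gripper open.
Joint ranges: [-3.01, 3.01], [-1.01, 2.22], [0.06, 2.58], [-1.02, 4.17], [0.09, 2.62], [-3.14, 3.14]. Speed limits (rad/s): [2.57, 2.57, 3.14, 3.14, 3.14, 3.14].

INTERFACE

Orientations are given as a rotation vector (axis times angle).
In Python, from station import ctrl gives the robot as it stands. The module is installed in compiled form; this text tells all that it offers.
- The arm moves only by the tool drive_tool, never from a script. Its argument "steps" is a list of rows, each an object with "translation": the shift along the tool's x, y, z normalised to -1 to 1, where 1 is 4 cm, a list of three; "angular": the turn, a rotation vector about the tool's x, y, z normalised to -1 to 1, where 1 is 8 degrees, a list of three; "gripper": the opening, from 0 (shut) to 1 (fully open). In form: [{"translation": [dx, dy, dz], "angular": [wx, wy, wz], "gripper": gripper}, ...]. A call has 1 to 8 rows; each row shifts and turns the commanded pose from where the row before left it, along the tool's axes as they then stand; what a row does not reach is not made up. A row lasts 1/8 s, in which the tool goes at most 62.5 mm and 10.7 degrees, less where a joint would pass 70% of its speed; a pose out of reach is approached as far as the arm can. A call with a number of a shift or a turn outside -1 to 1 is refused whole. A call with a gripper value outside its range is refused whole. The fingers move at their own pace and stop on an object; "force" is the grip in N (left out, the last holds). Time passes only in rows, so rows that do not move let the fingers close. It gives the time, the measured TCP pose, the force, the opening and the grip force at its end, in the units of the state.
- ctrl.get_obs(): the state, without advancing time (a new reading comes with each control period).
- ctrl.get_image(name): name is "scene" or "top" or "wrist"; returns a dict with "color" (400x640x3 uint8, red, green, blue), "depth" (400x640 float32, m along the optical axis (not along the pixel's ray), 0 where there is no reading), "fx", "fy", "cx", "cy" (pixels), "R" (3x3) and "t" (3): a world point X has camera coordinates R X + t. Camera axes: x right, y down, z forward; pixel columns grow to the right and rows downward; lengths in m; the calibration is good to about 2 mm. A picture is of the moment at which its call begins.
- ctrl.finish_job(): hands the job in; it is judged then, once.
The state is a dict: "t": time; "q": joint angles; "dq": joint speeds; "effort": joint torques, N m; "tool_pos": TCP position; "tool_rot": TCP orientation; "contact_force": force on the tool from outside, world axes, zero at the start; "wrist_torque": the same for the moment, N m; "opening": finger opening in m; "grip_force": force on a finger pad.
Only numpy, scipy, OpenCV 4.12 (cv2) and the standard library are available. Lean on these libraries where they do the work, as an engineer would, in place of code of your own. Each camera call takes 0.05 s, during which the arm holds its last target. There are 200 camera calls.

TASK

Put the five reagent jars back on their docks in two stacks, so that the jar used first is on top. On the round metal dock: red lid at the bottom, yellow on it, green on top; on the square beige dock: blue lid at the bottom, white on top. Each jar's foot must sit fully down in the recess or lid rim beneath it; keep the jars upright and leave the well plate, the timer and the amber bottle alone.

Things in the scene. Friction and masses are not known exactly. Their poses are not given: they have to be found in the camera images.
- jar_red: Round reagent jar, red lid, cloudy white body. All five jars are alike but for lid colour (mm): 40 tall; lid (upper 15) 50 in diameter, body below it 48, round foot (lowest 4.5) 32 in diameter at the bottom, 35 above. 60 to 130 g. Origin: centre of its underside; z up its axis. Starts upright on the counter.
- jar_yellow: Round reagent jar, yellow lid, size as the red jar. Every lid top has a flat floor 37 mm above the jar's underside, inside a raised rim 3 high and 3 wide (inner diameter 44): another jar's foot nests 3 deep with 6 play all round, so stacked jars rise 37 apiece. Origin: centre of its underside; z up its axis. Starts upright on the counter.
- jar_green: Round reagent jar, green lid, cloudy white body. Size as the red jar, stacks as told under the yellow jar. Origin: centre of its underside; z up its axis. Starts upright on the counter.
- jar_blue: Round reagent jar, blue lid, cloudy white body. Size as the red jar, stacks as told under the yellow jar. Origin: centre of its underside; z up its axis. Starts upright on the counter.
- jar_white: Round reagent jar, white lid, cloudy white body. Size as the red jar, stacks as told under the yellow jar. Origin: centre of its underside; z up its axis. Starts upright on the counter.
- dock_round: Round bare-aluminium dock, in mm 72 in diameter, 8 tall, fixed to the counter; in its centre a round recess 44 in diameter and 3 deep with a dark floor, 5 above the counter, into which a jar's foot fits. Origin: centre of its underside, on the counter; z up.
- dock_square: Square beige dock, in mm 80 by 80, 8 tall, fixed to the counter; recess as in the round dock: 44 in diameter, 3 deep, dark floor 5 above the counter. Origin: centre of its underside, on the counter; z up.
- well_plate: Bystander: white 24-well plate, in mm 128 (its x) by 86 (its y) by 18 tall, lying loose on the counter beyond the jars. Origin: centre of its underside.
- timer: Bystander: grey bench timer with a greenish display, in mm 60 by 60 by 18 tall, lying loose. Origin: centre of its underside.
- amber_bottle: Bystander: small amber glass bottle with black cap, in mm 40 in diameter, 75 tall, standing loose. Origin: centre of its underside.
There are look-alikes about, which are no part of the job. What is shaped like the jar_red but pink is not meant.

How it is judged:
By the outcome, as a careful person would: the job done as asked, in the order asked, and still so for the second after the job is handed in, with the robot touching nothing.
It also fails if it takes over 133 s, if anything falls off the work surface, if the arm or the gripper's body presses on something with over 40 N, if the wrist force passes 120 N, or if a joint passes its speed limit or range.

## Working session

There is one attempt and no reset: what is moved stays moved. The work goes in short steps, Python scripts to look and compute and a tool call to move; the robot and the scene stay as the last step left them, time stands still between calls to the robot, and variables do not carry over. Pictures are saved under pics/ and viewed, at most 14 in all, crops included, and the job is handed in when it is done.

Besides the shell and the picture viewer there is one more tool, called after "Call:" by a JSON object that holds its "api" and its "payload". drive_tool: Moves the arm, as the interface text tells. Its arguments: {"type":"object","properties":{"steps":{"type":"array"},"force":{"type":"number"}},"required":["steps"]}

```bash
mkdir -p pics; python3 - <<'E'
from station import ctrl
import cv2,numpy as np,pickle
print(ctrl.get_obs(),ctrl.grip_point_offset)
for n in("top","scene"):
    d=ctrl.get_image(n);pickle.dump(d,open(n+'.pkl','wb'))
    cv2.imwrite(f'pics/{n}0.png',d['color'][...,::-1])
    print(n,d['fx'],d['fy'],d['cx'],d['cy'],(-d['R'].T@d['t']).round(3),d['R'].round(3).tolist())
E
```

```text
{'t': 0.0, 'q': array([-1.38897949e+00,  5.33380172e-02,  1.61430993e+00, -7.99638627e-07,
        1.47600283e+00, -1.19007185e-01]), 'dq': array([-0.00028575, -0.00025623, -0.00226205,  0.00183621, -0.00057569,
        0.00046446]), 'effort': array([-1.36506169e-03, -3.93677938e+01, -3.70177209e+01, -2.31283093e-04,
        6.94130940e-03,  6.93903985e-06]), 'tool_pos': array([ 0.18507314, -0.59630958,  0.23006519]), 'tool_rot': array([-3.10408839e+00, -4.70445414e-01,  1.02693787e-04]), 'contact_force': array([-0.2775048 ,  0.10423878, -0.06886441]), 'wrist_torque': array([ 0.00806824, -0.03150155, -0.01456722]), 'grip_force': 0.0, 'opening': 0.08553880478713916} 0.0187
top 445.1950106015379 445.1950106015379 324.75216281691297 196.79616764930773 [0.423 0.003 0.99 ] [[0.029, -0.999, 0.015], [-0.988, -0.031, -0.151], [0.152, -0.011, -0.988]]
scene 364.31868775780333 364.31868775780333 320.18517188956605 198.68773902172862 [1.066 0.079 0.715] [[-0.184, 0.983, -0.009], [0.784, 0.141, -0.604], [-0.592, -0.118, -0.797]]
```

View pics/top0.png

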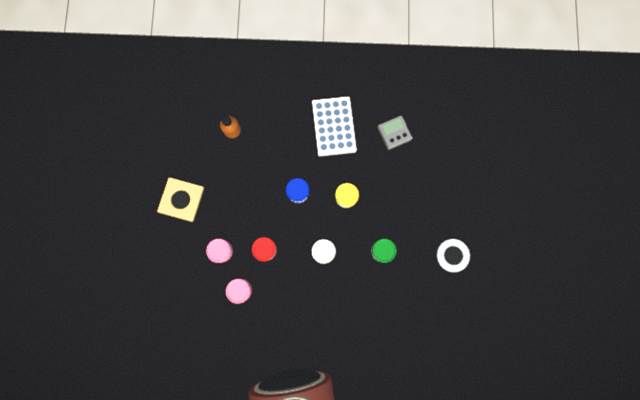

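View pics/scene0.png

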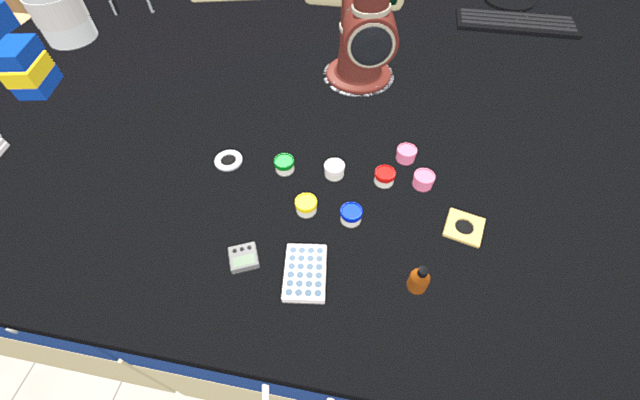

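The top view shows the round dock at (454,255), the square dock at (181,200), red (264,249), white (323,251), green (384,251), blue (297,190) and yellow (347,195). Red candidates are (264,249), which is saturated red, and the pink look-alikes at (219,251) and (238,291). The jar at (264,249) fits the description. I'll confirm it in one crop and measure everything from two views.

```bash
cat > h.py <<'E'
import cv2,numpy as np
def mask(rgb,c):
    h=cv2.cvtColor(rgb,cv2.COLOR_RGB2HSV);H,S,V=cv2.split(h)
    r={'red':((H<6)|(H>174))&(S>190)&(V>90),'yellow':(H>24)&(H<34)&(S>170)&(V>120),'green':(H>50)&(H<80)&(S>150)&(V>60),
       'blue':(H>108)&(H<125)&(S>170)&(V>110),'white':(S<40)&(V>150),'beige':(H>15)&(H<30)&(S>50)&(S<150)&(V>130)}[c]
    return r.astype(np.uint8)
def blobs(rgb,c,amin=60,amax=2500):
    n,l,s,ce=cv2.connectedComponentsWithStats(mask(rgb,c))
    return [(ce[i].round(1),s[i].tolist()) for i in range(1,n) if amin<s[i][4]<amax]
def ray(d,p):
    o=-d['R'].T@d['t'];v=d['R'].T@np.array([(p[0]-d['cx'])/d['fx'],(p[1]-d['cy'])/d['fy'],1]);return o,v/np.linalg.norm(v)
def plane(d,p,z):
    o,v=ray(d,p);return o+v*(z-o[2])/v[2]
def tri(d1,p1,d2,p2):
    a,u=ray(d1,p1);b,v=ray(d2,p2);s,t=np.linalg.lstsq(np.c_[u,-v],b-a,rcond=None)[0]
    P,Q=a+s*u,b+t*v;return (P+Q)/2,np.linalg.norm(P-Q)
E
python3 - <<'E'
from h import *;import pickle
T,S=[pickle.load(open(n+'.pkl','rb')) for n in('top','scene')]
R={'red':((264,249),(385,175)),'yellow':((347,195),(306,203)),'green':((384,251),(284,161)),'blue':((297,190),(351,212)),'white':((323,251),(334,168)),'beige':((181,200),(464,228)),'dockr':((454,255),(228,160))}
for c,(a,b) in R.items():
    out=[]
    for d,p in((T,a),(S,b)):
        bb=[x for x in blobs(d['color'],'white' if c=='dockr' else c) if np.hypot(*(x[0]-p))<12]
        out.append(bb[0] if bb else None)
    if None in out: print(c,out);continue
    P,e=tri(T,out[0][0],S,out[1][0]);print(c,out[0][0],out[0][1][2:],out[1][0],out[1][1][2:],'P',P.round(4),'gap',round(e,4), 'topray@.0325/.008',plane(T,out[0][0],.0325)[:2].round(4),plane(T,out[0][0],.008)[:2].round(4))
crop=np.hstack([cv2.resize(T['color'][225:310,195:295],(400,340),interpolation=2),cv2.resize(S['color'][135:195,355:440],(400,340),interpolation=2)])
cv2.imwrite('pics/crop_red.png',crop[...,::-1])
E
```

```text
red [None, None]
yellow [None, None]
green [(array([384.2, 250.1]), [373, 239, 24, 24, 445]), None]
blue [297.  189.1] [24, 23, 433] [350.1 218.2] [22, 10, 63] P [0.5878 0.0544 0.0141] gap 0.0007 topray@.0325/.008 [0.5847 0.0538] [0.5888 0.0551]
white [323.3 251. ] [24, 25, 470] [334.  168.6] [21, 25, 421] P [ 0.4526 -0.0068  0.0253] gap 0.0014 topray@.0325/.008 [ 0.4524 -0.0074] [ 0.4532 -0.0077]
beige [180.2 199.3] [47, 44, 1143] [461.9 231.2] [44, 41, 210] P [ 0.5603  0.3168 -0.011 ] gap 0.0042 topray@.0325/.008 [0.5544 0.3053] [0.5578 0.313 ]
dockr [452.9 255.2] [33, 33, 598] [228.  159.9] [29, 22, 378] P [ 0.4524 -0.2934  0.0036] gap 0.0011 topray@.0325/.008 [ 0.4516 -0.2853] [ 0.4524 -0.2927]
```

View pics/crop_red.png

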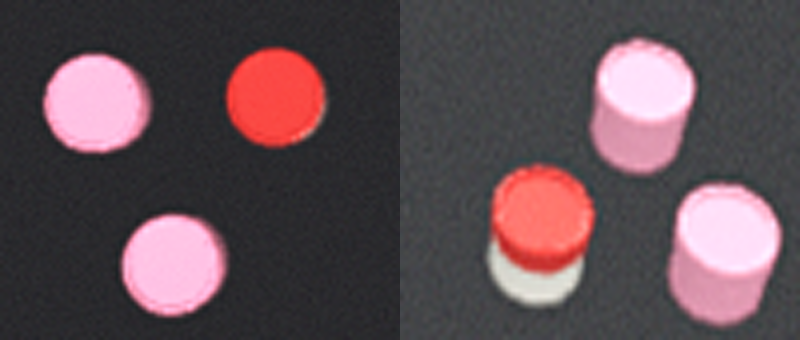

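The crop confirms it. Red has a red lid on a white body, while the look-alikes are all pink. I'll loosen the masks by dropping the saturation limits and using hue only.

```bash
python3 - <<'E'
s=open('h.py').read()
i=s.index("    r={");j=s.index("    return r.astype")
s=s[:i]+"""    r={'red':((H<6)|(H>174))&(S>130)&(V>90),'yellow':(H>24)&(H<34)&(S>110)&(V>90),'green':(H>50)&(H<85)&(S>100)&(V>50),
       'blue':(H>105)&(H<128)&(S>120)&(V>80),'white':(S<40)&(V>150),'beige':(H>15)&(H<32)&(S>40)&(S<170)&(V>110)}[c]
"""+s[j:]
open('h.py','w').write(s)
E
cat > m.py <<'E'
from h import *;import pickle
T,S=[pickle.load(open(n+'.pkl','rb')) for n in('top','scene')]
R={'red':((264,249),(385,175)),'yellow':((347,195),(306,203)),'green':((384,251),(284,161)),'blue':((297,190),(351,212)),'beige':((181,200),(464,228))}
for c,(a,b) in R.items():
    out=[]
    for d,p in((T,a),(S,b)):
        bb=[x for x in blobs(d['color'],c) if np.hypot(*(x[0]-p))<12]
        out.append(bb[0] if bb else None)
        if not bb: print(c,cv2.cvtColor(d['color'],cv2.COLOR_RGB2HSV)[p[1],p[0]])
    if None in out: continue
    P,e=tri(T,out[0][0],S,out[1][0]);print(c,out[0][0],out[0][1][2:],out[1][0],out[1][1][2:],'P',P.round(4),'gap',round(e,4), 'topray',plane(T,out[0][0],.0325)[:2].round(4),plane(T,out[0][0],.008)[:2].round(4))
# dark recesses
for d,n,ps in((T,'top',[(454,255),(181,200)]),(S,'scene',[(228,160),(464,226)])):
    for p in ps:
        x,y=p;g=cv2.cvtColor(d['color'],cv2.COLOR_RGB2GRAY)[y-9:y+10,x-12:x+13]
        k,l,s,ce=cv2.connectedComponentsWithStats((g<95).astype(np.uint8));i=l[9,12]
        print(n,p,ce[i]+[x-12,y-9],s[i])
E
python3 m.py
```

```text
red [263.1 248.8] [25, 25, 491] [384.6 173. ] [22, 19, 317] P [0.4533 0.1206 0.0348] gap 0.0004 topray [0.4533 0.1211] [0.4541 0.1241]
yellow [346.5 194.4] [22, 23, 418] [305.8 203. ] [22, 21, 147] P [ 0.5763 -0.0535  0.0322] gap 0.0018 topray [ 0.5764 -0.0544] [ 0.5803 -0.0559]
green [384.3 250.1] [25, 25, 483] [283.3 161.7] [21, 18, 146] P [ 0.458  -0.1372  0.032 ] gap 0.0016 topray [ 0.4582 -0.138 ] [ 0.4591 -0.1416]
blue [297.  189.2] [25, 24, 462] [351.  211.2] [23, 22, 393] P [0.5838 0.0539 0.0365] gap 0.0007 topray [0.5845 0.0538] [0.5886 0.0551]
beige [180.1 199.3] [47, 45, 1184] [464.1 227.4] [44, 42, 1068] P [0.5585 0.3154 0.0024] gap 0.0007 topray [0.5544 0.3055] [0.5577 0.3132]
top (454, 255) [453.06276151 255.05020921] [  3   1  18  17 239]
top (181, 200) [180.21721311 199.13114754] [  3   0  18  17 244]
scene (228, 160) [228.03038674 160.10220994] [  0   0  25  19 362]
scene (464, 226) [463.87341772 226.46202532] [  4   4  17  12 158]
```

Jar and dock positions agree across both views to within 2 mm, and the heights match the text. I'll start with red.

Call:
{"api": "drive_tool", "payload": {"steps": [{"translation": [0,0,0],"angular": [0,0,0.75],"gripper": 0.85},{"translation": [0,0,0],"angular": [0,0,0.7],"gripper": 0.85},{"translation": [0,0,0],"angular": [0,0,0.7],"gripper": 0.85},{"translation": [1,-0.9,0],"angular": [0,0,0],"gripper": 0.85},{"translation": [1,-0.9,0],"angular": [0,0,0],"gripper": 0.85},{"translation": [1,-0.9,0],"angular": [0,0,0],"gripper": 0.85},{"translation": [1,-0.9,0],"angular": [0,0,0],"gripper": 0.85},{"translation": [1,-0.9,0],"angular": [0,0,0],"gripper": 0.85}], "force": 40}}

```text
t: 1.1
tool_pos: [0.386, -0.4153, 0.2308]
tool_rot: [-3.141, -0.001, 0.0]
contact_force: [0.4, -0.7, 0.2]
opening: 0.0725
grip_force: 0.0
```

Call:
{"api": "drive_tool", "payload": {"steps": [{"translation": [0.2,-1,0],"angular": [0,0,0],"gripper": 0.85},{"translation": [0.2,-1,0],"angular": [0,0,0],"gripper": 0.85},{"translation": [0.2,-1,0],"angular": [0,0,0],"gripper": 0.85},{"translation": [0.2,-1,0],"angular": [0,0,0],"gripper": 0.85},{"translation": [0.2,-1,0],"angular": [0,0,0],"gripper": 0.85},{"translation": [0.2,-1,0],"angular": [0,0,0],"gripper": 0.85},{"translation": [0.2,-1,0],"angular": [0,0,0],"gripper": 0.85},{"translation": [0.2,-1,0],"angular": [0,0,0],"gripper": 0.85}]}}

```text
t: 2.1
tool_pos: [0.4487, -0.0953, 0.2308]
tool_rot: [-3.141, -0.001, 0.001]
contact_force: [-0.2, -0.0, -0.2]
opening: 0.0729
grip_force: 0.0
```

Call:
{"api": "drive_tool", "payload": {"steps": [{"translation": [0.1,-1,0],"angular": [0,0,0],"gripper": 0.85},{"translation": [0,-1,0],"angular": [0,0,0],"gripper": 0.85},{"translation": [0,-1,0],"angular": [0,0,0],"gripper": 0.85},{"translation": [0,-1,0.4],"angular": [0,0,0],"gripper": 0.85},{"translation": [0,-1,0.8],"angular": [0,0,0],"gripper": 0.85},{"translation": [0,-0.35,0.8],"angular": [0,0,0],"gripper": 0.85},{"translation": [0,0,0.5],"angular": [0,0,0],"gripper": 0.85},{"translation": [0,0,0],"angular": [0,0,0],"gripper": 0.85}]}}

```text
t: 3.1
tool_pos: [0.4509, 0.1173, 0.1289]
tool_rot: [3.141, 0.002, -0.008]
contact_force: [-0.2, -0.4, 0.7]
opening: 0.0729
grip_force: 0.0
```

```bash
python3 - <<'E'
from station import ctrl
import cv2
from h import *
print(ctrl.get_obs()['tool_pos'])
d=ctrl.get_image('wrist');cv2.imwrite('pics/w1.png',d['color'][...,::-1])
for b in blobs(d['color'],'red',300,60000): print(b,plane(d,b[0],.037))
E
```

```text
[0.45086804 0.11730497 0.12890591]
(array([318.1, 202.1]), [289, 173, 60, 59, 2773]) [0.45328346 0.12051702 0.037     ]
```

View pics/w1.png

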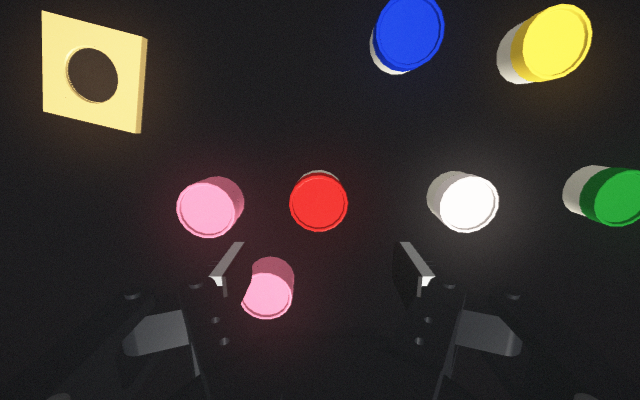

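The wrist view shows red at (318,202), which puts it at (0.4533, 0.1205) and confirms the earlier measurement. The fingers are clear of the pink jars. Next: descend, grip and lift.

Call:
{"api": "drive_tool", "payload": {"steps": [{"translation": [0.06,-0.08,0.8],"angular": [0,0,0],"gripper": 0.85},{"translation": [0,0,0.8],"angular": [0,0,0],"gripper": 0.85},{"translation": [0,0,0.8],"angular": [0,0,0],"gripper": 0.85},{"translation": [0,0,0.6],"angular": [0,0,0],"gripper": 0.85},{"translation": [0,0,0],"angular": [0,0,0],"gripper": 0.85},{"translation": [0,0,0],"angular": [0,0,0],"gripper": 0.4},{"translation": [0,0,0],"angular": [0,0,0],"gripper": 0.4},{"translation": [0,0,0],"angular": [0,0,0],"gripper": 0.4}]}}

```text
t: 4.15
tool_pos: [0.4572, 0.1205, 0.0136]
tool_rot: [-3.142, -0.001, -0.007]
contact_force: [-0.1, -0.9, 6.8]
opening: 0.0487
grip_force: 41.8
```

```bash
python3 - <<'E'
from station import ctrl
import cv2
d=ctrl.get_image('wrist');cv2.imwrite('pics/w2.png',d['color'][...,::-1])
print(ctrl.get_obs())
E
```

```text
{'t': 4.2, 'q': array([ 1.00335493e-01, -6.61464698e-02,  2.12461084e+00, -4.33740098e-04,
        1.07889567e+00,  1.67065265e+00]), 'dq': array([ 0.00179932,  0.0013578 , -0.0004132 , -0.00152911, -0.00073132,
       -0.00112079]), 'effort': array([ 4.25707614e-01, -2.48443812e+01, -2.78084511e+01,  2.18857597e-01,
       -1.91318588e-01, -1.07918741e-02]), 'tool_pos': array([0.45718934, 0.12049455, 0.01364694]), 'tool_rot': array([-3.14154325e+00, -1.07317983e-03, -6.67528067e-03]), 'contact_force': array([-1.0087091 , -0.32129095,  6.79648645]), 'wrist_torque': array([-1.86610761e-01,  4.72545469e-02,  1.85054707e-04]), 'grip_force': 41.77341798786074, 'opening': 0.04905965573828905}
```

View pics/w2.png

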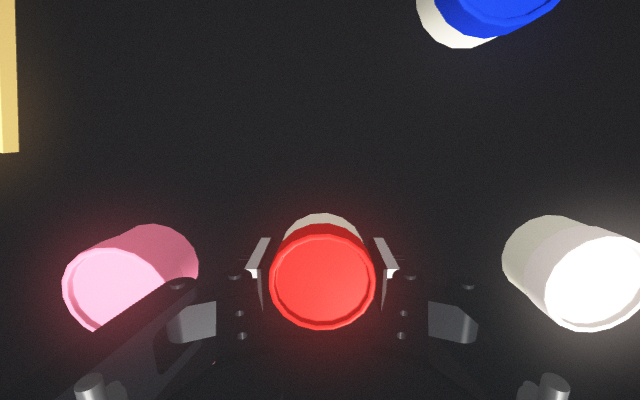

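Gripped: opening is 49 mm and grip force 42 N. The red jar is centred between the pads at (322,282). I'll lift it and carry it to the round dock, a shift of dx −1 mm, dy −413.5 mm and dz +5 mm.

Call:
{"api": "drive_tool", "payload": {"steps": [{"translation": [0,0,-0.5],"angular": [0,0,0],"gripper": 0.4},{"translation": [0,0,-1],"angular": [0,0,0],"gripper": 0.4},{"translation": [0,0.3,-1],"angular": [0,0,0],"gripper": 0.4},{"translation": [0,0.8,-0.5],"angular": [0,0,0],"gripper": 0.4},{"translation": [0,1,0],"angular": [0,0,0],"gripper": 0.4},{"translation": [0,1,0],"angular": [0,0,0],"gripper": 0.4},{"translation": [0,1,0],"angular": [0,0,0],"gripper": 0.4},{"translation": [0,1,0],"angular": [0,0,0],"gripper": 0.4}]}}

```text
t: 5.2
tool_pos: [0.4552, -0.0847, 0.1318]
tool_rot: [3.141, 0.001, 0.002]
contact_force: [0.9, 0.7, -1.1]
opening: 0.049
grip_force: 41.7
```

Call:
{"api": "drive_tool", "payload": {"steps": [{"translation": [0,1,0],"angular": [0,0,0],"gripper": 0.4},{"translation": [0,1,0],"angular": [0,0,0],"gripper": 0.4},{"translation": [0,1,0],"angular": [0,0,0],"gripper": 0.4},{"translation": [-0.02,1,0],"angular": [0,0,0],"gripper": 0.4},{"translation": [0,0.9,0],"angular": [0,0,0],"gripper": 0.4},{"translation": [0,0.34,0.5],"angular": [0,0,0],"gripper": 0.4},{"translation": [0,0,0.5],"angular": [0,0,0],"gripper": 0.4},{"translation": [0,0,0],"angular": [0,0,0],"gripper": 0.4}]}}

```text
t: 6.2
tool_pos: [0.453, -0.2912, 0.0886]
tool_rot: [-3.138, -0.001, 0.006]
contact_force: [-0.7, -0.4, -1.9]
opening: 0.0486
grip_force: 41.7
```

```bash
cat > look.py <<'E'
import sys;from station import ctrl
from h import *
d=ctrl.get_image('wrist');cv2.imwrite('pics/%s.png'%sys.argv[1],d['color'][...,::-1])
o=ctrl.get_obs();print(o['t'],o['tool_pos'].round(4),o['tool_rot'].round(4),o['contact_force'].round(1),o['opening'].round(4))
for a in sys.argv[2:]:
    c,z=a.split(':')
    for b in blobs(d['color'],c,300,60000): print(c,b[0],b[1],plane(d,b[0],float(z)).round(4))
E
python3 look.py w3 red:0.133
```

```text
Traceback (most recent call last):
  File "look.py", line 4, in <module>
    o=ctrl.get_obs();print(o['t'],o['tool_pos'].round(4),o['tool_rot'].round(4),o['contact_force'].round(1),o['opening'].round(4))
                                                                                                            ^^^^^^^^^^^^^^^^^^
AttributeError: 'float' object has no attribute 'round'
```

View pics/w3.png

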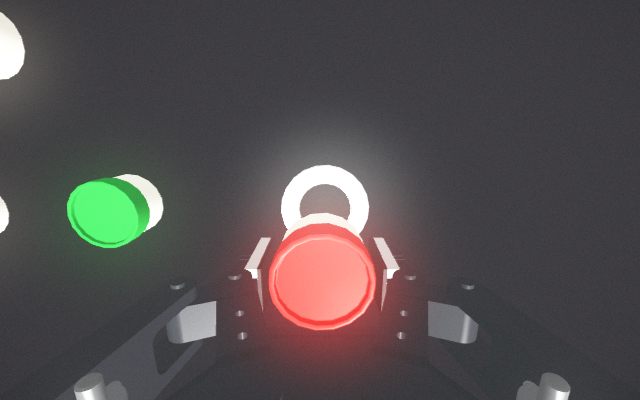

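```bash
sed -i "s/o\['opening'\].round(4)/round(o['opening'],4)/" look.py; python3 look.py w3b red:0.113 white:0.008
```

```text
6.3 [ 0.4545 -0.2922  0.091 ] [-3.1409e+00 -2.4000e-03  9.0000e-04] [-0.1  0.7 -0.4] 0.0488
red [318.6 296.1] [265, 224, 118, 126, 5019] [ 0.4414 -0.2902  0.113 ]
white [10.4 50.1] [0, 14, 26, 67, 1321] [ 0.5711 -0.0694  0.008 ]
white [324.  199.1] [280, 166, 89, 75, 4228] [ 0.4617 -0.2932  0.008 ]
white [147.4 197.4] [115, 175, 49, 57, 835] [ 0.463 -0.15   0.008]
white [256.6 257. ] [244, 237, 26, 43, 421] [ 0.4103 -0.2355  0.008 ]
white [386.8 256.8] [374, 237, 26, 42, 421] [ 0.4108 -0.3472  0.008 ]
white [198.  321.3] [179, 301, 37, 42, 1214] [ 0.3456 -0.1778  0.008 ]
```

```bash
python3 - <<'E'
from station import ctrl
from h import *
d=ctrl.get_image('wrist');im=d['color'];o=ctrl.get_obs()['tool_pos']
H,S,V=cv2.split(cv2.cvtColor(im,cv2.COLOR_RGB2HSV))
m=(((H<12)|(H>168))&(S>50)&(V>120)).astype(np.uint8)
cs,_=cv2.findContours(m,0,1);c=max(cs,key=cv2.contourArea);c=c[c[:,0,1]>255];e=cv2.fitEllipse(c);print('lid',e,plane(d,e[0],o[2]-.0136+.040),o)
g=((S<60)&(V<110)).astype(np.uint8); print('hole row',[ (y,np.flatnonzero(g[y,285:365]==0)[[0,-1]]+285, np.flatnonzero(g[y,300:350]==1)[[0,-1]]+300) for y in (190,200,205)])
w=((V>130)&(S<40)).astype(np.uint8);w[:, :275]=0;w[:,375:]=0;w[210:]=0
cs,_=cv2.findContours(w,0,1);c=max(cs,key=cv2.contourArea);c=cv2.convexHull(c);c=c[c[:,0,1]<208];e=cv2.fitEllipse(c);print('dock',e,plane(d,e[0],.008))
E
```

```text
lid ((324.6197509765625, 283.86614990234375), (134.9676513671875, 140.42784118652344), 73.15371704101562) [ 0.45099861 -0.29344609  0.11816705] [ 0.45494742 -0.2925705   0.09176705]Traceback (most recent call last):
  File "<stdin>", line 7, in <module>
IndexError: index 0 is out of bounds for axis 0 with size 0
```

Jar in hand is at (0.451, −0.293) against the dock at (0.4524, −0.293), well within the play. Lowering now.

Call:
{"api": "drive_tool", "payload": {"steps": [{"translation": [0,0,0.8],"angular": [0,0,0],"gripper": 0.4},{"translation": [0,0,0.5],"angular": [0,0,0],"gripper": 0.4},{"translation": [0,0,0.3],"angular": [0,0,0],"gripper": 0.4},{"translation": [0,0,0.15],"angular": [0,0,0],"gripper": 0.4},{"translation": [0,0,0.1],"angular": [0,0,0],"gripper": 0.4},{"translation": [0,0,0],"angular": [0,0,0],"gripper": 0.4}]}}

```text
t: 7.1
tool_pos: [0.4554, -0.2937, 0.0187]
tool_rot: [3.141, 0.001, 0.002]
contact_force: [-1.0, 1.2, 3.1]
opening: 0.0483
grip_force: 41.8
```

Call:
{"api": "drive_tool", "payload": {"steps": [{"translation": [0,0,0],"angular": [0,0,0],"gripper": 0.85},{"translation": [0,0,0],"angular": [0,0,0],"gripper": 0.85},{"translation": [0,0,-0.4],"angular": [0,0,0],"gripper": 0.85},{"translation": [0,0,-0.8],"angular": [0,0,0],"gripper": 0.85},{"translation": [0,0,-0.9],"angular": [0,0,0],"gripper": 0.85},{"translation": [0.2,-0.4,-0.9],"angular": [0,0,0],"gripper": 0.85},{"translation": [0.5,-0.9,0],"angular": [0,0,0],"gripper": 0.85},{"translation": [0.5,-1,0],"angular": [0,0,0],"gripper": 0.85}]}}

```text
t: 8.1
tool_pos: [0.5037, -0.2009, 0.1398]
tool_rot: [3.14, -0.001, 0.005]
contact_force: [0.2, -0.6, -0.2]
opening: 0.0729
grip_force: 0.0
```

Call:
{"api": "drive_tool", "payload": {"steps": [{"translation": [0.5,-1,0],"angular": [0,0,0],"gripper": 0.85},{"translation": [0.5,-1,0],"angular": [0,0,0],"gripper": 0.85},{"translation": [0.5,-1,0],"angular": [0,0,0],"gripper": 0.85},{"translation": [0.32,-0.68,0],"angular": [0,0,0],"gripper": 0.85},{"translation": [0,0,0],"angular": [0,0,0],"gripper": 0.85},{"translation": [0,0,0],"angular": [0,0,0],"gripper": 0.85}]}}

```text
t: 8.85
tool_pos: [0.5752, -0.0544, 0.138]
tool_rot: [3.141, 0.001, 0.001]
contact_force: [0.6, -0.4, -0.0]
opening: 0.0727
grip_force: 0.0
```

```bash
python3 look.py w4 yellow:0.0375 red:0.043; python3 - <<'E'
from station import ctrl
from h import *
d=ctrl.get_image('top')
bb=[x for x in blobs(d['color'],'red') if abs(x[0][0]-453)<30];print(bb,[plane(d,b[0],.042) for b in bb])
E
```

```text
8.9 [ 0.5751 -0.0547  0.1378] [ 3.1411e+00 -3.0000e-04  6.0000e-04] [ 0.3  0.3 -0.9] 0.0726
yellow [321.  202.7] [293, 175, 57, 55, 2330] [ 0.5753 -0.0536  0.0375]
red [572. 316.] [542, 298, 53, 43, 1222] [ 0.4638 -0.2952  0.043 ]
[(array([458.6, 255.4]), [446, 245, 26, 22, 456])] [array([ 0.45126379, -0.29456689,  0.042     ])]
```

View pics/w4.png

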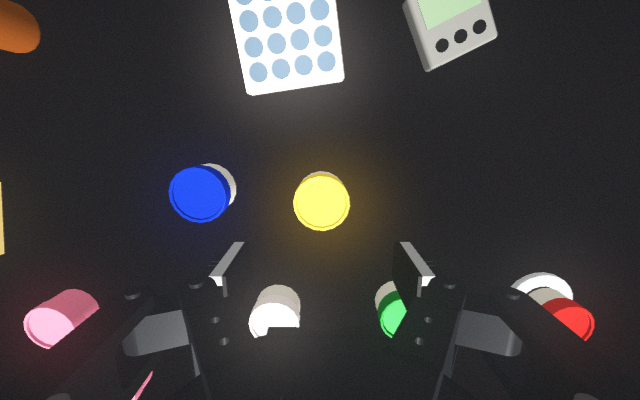

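Yellow is at (321,203), which puts it at (0.5755, −0.054), and the tool is centred over it. Red sits upright on its dock at (0.4513, −0.2945). Grasping yellow.

Call:
{"api": "drive_tool", "payload": {"steps": [{"translation": [0,0,1],"angular": [0,0,0],"gripper": 0.85},{"translation": [0,0,0.9],"angular": [0,0,0],"gripper": 0.85},{"translation": [0,0,0.8],"angular": [0,0,0],"gripper": 0.85},{"translation": [0,0,0.46],"angular": [0,0,0],"gripper": 0.85},{"translation": [0,0,0],"angular": [0,0,0],"gripper": 0.85},{"translation": [0,0,0],"angular": [0,0,0],"gripper": 0.4},{"translation": [0,0,0],"angular": [0,0,0],"gripper": 0.4},{"translation": [0,0,0],"angular": [0,0,0],"gripper": 0.4}]}}

```text
t: 9.95
tool_pos: [0.5769, -0.0543, 0.013]
tool_rot: [3.141, 0.001, 0.006]
contact_force: [-0.2, -0.9, 5.5]
opening: 0.0487
grip_force: 41.7
```

Call:
{"api": "drive_tool", "payload": {"steps": [{"translation": [0,0,-0.5],"angular": [0,0,0],"gripper": 0.4},{"translation": [0,0,-1],"angular": [0,0,0],"gripper": 0.4},{"translation": [-0.1,0.2,-1],"angular": [0,0,0],"gripper": 0.4},{"translation": [-0.5,0.9,-0.5],"angular": [0,0,0],"gripper": 0.4},{"translation": [-0.5,1,0],"angular": [0,0,0],"gripper": 0.4},{"translation": [-0.5,1,0],"angular": [0,0,0],"gripper": 0.4},{"translation": [-0.5,1,0],"angular": [0,0,0],"gripper": 0.4},{"translation": [-0.5,1,0],"angular": [0,0,0],"gripper": 0.4}]}}

```text
t: 10.95
tool_pos: [0.4705, -0.2589, 0.1318]
tool_rot: [3.141, 0.001, 0.001]
contact_force: [0.1, -0.4, -1.5]
opening: 0.0484
grip_force: 41.7
```

Call:
{"api": "drive_tool", "payload": {"steps": [{"translation": [-0.5,0.7,0],"angular": [0,0,0],"gripper": 0.4},{"translation": [0,0.2,0],"angular": [0,0,0],"gripper": 0.4},{"translation": [0,0,0],"angular": [0,0,0],"gripper": 0.4},{"translation": [0,0,0],"angular": [0,0,0],"gripper": 0.4}]}}

```text
t: 11.45
tool_pos: [0.4519, -0.293, 0.131]
tool_rot: [-3.141, -0.003, -0.0]
contact_force: [1.0, 0.6, -0.3]
opening: 0.0492
grip_force: 41.7
```

```bash
python3 look.py w5 red:0.042 yellow:0.16
```

```text
11.5 [ 0.4519 -0.293   0.1309] [-3.1412 -0.0033 -0.    ] [-0.   0.5 -1.6] 0.0486
red [322.8 196. ] [294, 177, 58, 40, 1599] [ 0.4608 -0.2937  0.042 ]
yellow [308.2 280.8] [268, 227, 108, 98, 2605] [ 0.451 -0.287  0.16 ]
```

View pics/w5.png

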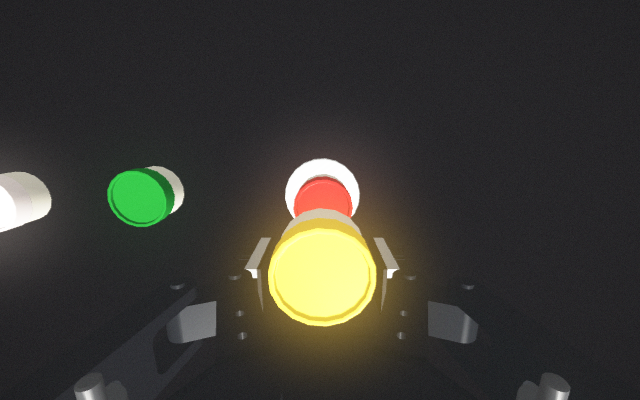

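The yellow jar in hand at (322,277) lines up with the red lid at (323,206). Both map to about (0.452, −0.2935). Lowering.

Call:
{"api": "drive_tool", "payload": {"steps": [{"translation": [0,0,0.8],"angular": [0,0,0],"gripper": 0.4},{"translation": [0,0,0.5],"angular": [0,0,0],"gripper": 0.4},{"translation": [0,0,0.3],"angular": [0,0,0],"gripper": 0.4},{"translation": [0,0,0.15],"angular": [0,0,0],"gripper": 0.4},{"translation": [0,0,0.15],"angular": [0,0,0],"gripper": 0.4},{"translation": [0,0,0],"angular": [0,0,0],"gripper": 0.4}]}}

```text
t: 12.25
tool_pos: [0.4518, -0.2943, 0.0554]
tool_rot: [3.141, 0.001, 0.001]
contact_force: [0.1, 0.0, -0.8]
opening: 0.0485
grip_force: 41.8
```

Call:
{"api": "drive_tool", "payload": {"steps": [{"translation": [0,0,0.04],"angular": [0,0,0],"gripper": 0.4},{"translation": [0,0,0],"angular": [0,0,0],"gripper": 0.4}]}}

```text
t: 12.5
tool_pos: [0.4522, -0.2945, 0.055]
tool_rot: [3.141, 0.001, 0.002]
contact_force: [-1.8, 1.2, 4.2]
opening: 0.0488
grip_force: 42.2
```

It is seated, with contact at z = 0.055 as predicted. Release it and go to green.

Call:
{"api": "drive_tool", "payload": {"steps": [{"translation": [0,0,0],"angular": [0,0,0],"gripper": 0.85},{"translation": [0,0,0],"angular": [0,0,0],"gripper": 0.85},{"translation": [0,0,-0.4],"angular": [0,0,0],"gripper": 0.85},{"translation": [0,0,-0.8],"angular": [0,0,0],"gripper": 0.85},{"translation": [0,-0.2,-0.8],"angular": [0,0,0],"gripper": 0.85},{"translation": [0,-0.8,0],"angular": [0,0,0],"gripper": 0.85},{"translation": [0.1,-1,0],"angular": [0,0,0],"gripper": 0.85},{"translation": [0.05,-1,0],"angular": [0,0,0],"gripper": 0.85}]}}

```text
t: 13.5
tool_pos: [0.4577, -0.1732, 0.1347]
tool_rot: [3.141, -0.0, 0.003]
contact_force: [0.4, 0.3, 0.6]
opening: 0.0724
grip_force: 0.0
```

Call:
{"api": "drive_tool", "payload": {"steps": [{"translation": [0,-0.7,0],"angular": [0,0,0],"gripper": 0.85},{"translation": [0,-0.22,0],"angular": [0,0,0],"gripper": 0.85},{"translation": [0,0,0],"angular": [0,0,0],"gripper": 0.85},{"translation": [0,0,0],"angular": [0,0,0],"gripper": 0.85}]}}

```text
t: 14.0
tool_pos: [0.4575, -0.1381, 0.1337]
tool_rot: [3.141, -0.001, 0.001]
contact_force: [-0.1, 0.3, -0.3]
opening: 0.0726
grip_force: 0.0
```

```bash
python3 look.py w6 green:0.0375 yellow:0.08; python3 - <<'E'
from station import ctrl
from h import *
d=ctrl.get_image('top')
for c,z in(('yellow',.079),('green',.037)):
  for b in blobs(d['color'],c):print(c,b,plane(d,b[0],z))
E
```

```text
14.05 [ 0.4574 -0.1381  0.1335] [ 3.1413e+00 -1.0000e-03  2.0000e-04] [-0.  -0.5  0.4] 0.0729
green [319.6 203.3] [291, 175, 59, 58, 2647] [ 0.4582 -0.1361  0.0375]
yellow [510.3 214. ] [493, 192, 63, 64, 842] [ 0.4617 -0.2734  0.08  ]
yellow [569.6 237.8] [549, 198, 35, 69, 479] [ 0.4433 -0.32    0.08  ]
```

Call:
{"api": "drive_tool", "payload": {"steps": [{"translation": [0,-0.02,1],"angular": [0,0,0],"gripper": 0.85},{"translation": [0,0,0.9],"angular": [0,0,0],"gripper": 0.85},{"translation": [0,0,0.75],"angular": [0,0,0],"gripper": 0.85},{"translation": [0,0,0.4],"angular": [0,0,0],"gripper": 0.85},{"translation": [0,0,0],"angular": [0,0,0],"gripper": 0.85},{"translation": [0,0,0],"angular": [0,0,0],"gripper": 0.4},{"translation": [0,0,0],"angular": [0,0,0],"gripper": 0.4},{"translation": [0,0,0],"angular": [0,0,0],"gripper": 0.4}]}}

```text
t: 15.1
tool_pos: [0.4588, -0.137, 0.0131]
tool_rot: [3.14, 0.001, 0.005]
contact_force: [-0.8, -0.0, 7.1]
opening: 0.0488
grip_force: 41.7
```

Call:
{"api": "drive_tool", "payload": {"steps": [{"translation": [0,0,-0.5],"angular": [0,0,0],"gripper": 0.4},{"translation": [0,0,-1],"angular": [0,0,0],"gripper": 0.4},{"translation": [0,0,-1],"angular": [0,0,0],"gripper": 0.4},{"translation": [0,0.2,-0.8],"angular": [0,0,0],"gripper": 0.4},{"translation": [0,0.8,-0.2],"angular": [0,0,0],"gripper": 0.4},{"translation": [-0.1,1,0],"angular": [0,0,0],"gripper": 0.4},{"translation": [-0.07,1,0],"angular": [0,0,0],"gripper": 0.4},{"translation": [0,0.7,0],"angular": [0,0,0],"gripper": 0.4}]}}

```text
t: 16.1
tool_pos: [0.4501, -0.2857, 0.1512]
tool_rot: [3.142, -0.001, -0.0]
contact_force: [1.3, 0.6, -0.8]
opening: 0.049
grip_force: 41.6
```

Call:
{"api": "drive_tool", "payload": {"steps": [{"translation": [0,0.23,0],"angular": [0,0,0],"gripper": 0.4},{"translation": [0,0,0],"angular": [0,0,0],"gripper": 0.4},{"translation": [0,0,0],"angular": [0,0,0],"gripper": 0.4},{"translation": [0,0,0],"angular": [0,0,0],"gripper": 0.4}]}}

```text
t: 16.6
tool_pos: [0.4507, -0.2926, 0.1512]
tool_rot: [-3.141, -0.003, 0.0]
contact_force: [-0.1, 0.1, -1.0]
opening: 0.049
grip_force: 41.6
```

```bash
python3 look.py w7 yellow:0.079; python3 - <<'E'
from station import ctrl
from h import *
d=ctrl.get_image('wrist')
for p,z in(((322,277),.178),((323,206),.082)):print(plane(d,p,z))
E
```

```text
16.65 [ 0.4507 -0.2928  0.1513] [-3.1415e+00 -2.6000e-03 -1.0000e-04] [-0.5 -0.4 -1. ] 0.0484
[ 0.45041105 -0.29279167  0.178     ]
[ 0.45655101 -0.29355289  0.082     ]
```

View pics/w7.png

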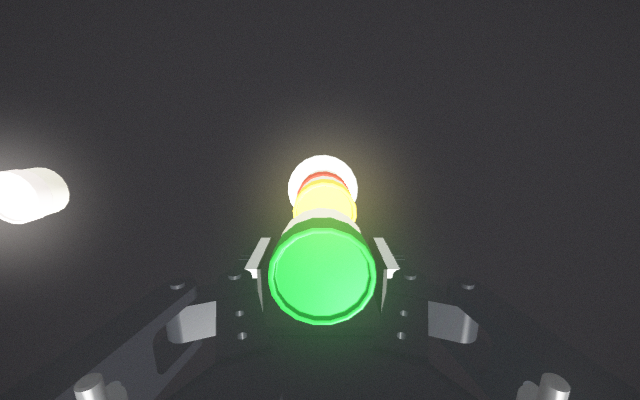

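The yellow lid at (325,212) maps to (0.452, −0.295). The green jar in hand at (322,276) maps to (0.4505, −0.293). I'll correct for that and lower.

Call:
{"api": "drive_tool", "payload": {"steps": [{"translation": [0.03,0.04,0.5],"angular": [0,0,0],"gripper": 0.4},{"translation": [0,0,0.4],"angular": [0,0,0],"gripper": 0.4},{"translation": [0,0,0.3],"angular": [0,0,0],"gripper": 0.4},{"translation": [0,0,0.2],"angular": [0,0,0],"gripper": 0.4},{"translation": [0,0,0.12],"angular": [0,0,0],"gripper": 0.4},{"translation": [0,0,0],"angular": [0,0,0],"gripper": 0.4},{"translation": [0,0,0],"angular": [0,0,0],"gripper": 0.4}]}}

```text
t: 17.58
tool_pos: [0.4527, -0.2957, 0.0924]
tool_rot: [3.141, 0.001, 0.003]
contact_force: [-0.9, 2.0, 5.0]
opening: 0.049
grip_force: 42.0
```

Call:
{"api": "drive_tool", "payload": {"steps": [{"translation": [0,0,0],"angular": [0,0,0],"gripper": 0.85},{"translation": [0,0,0],"angular": [0,0,0],"gripper": 0.85},{"translation": [0,0,-0.4],"angular": [0,0,0],"gripper": 0.85},{"translation": [0,0,-0.6],"angular": [0,0,0],"gripper": 0.85},{"translation": [0,0,-0.4],"angular": [0,0,0],"gripper": 0.85},{"translation": [0.2,-0.6,0],"angular": [0,0,0],"gripper": 0.85},{"translation": [0.4,-1,0],"angular": [0,0,0],"gripper": 0.85},{"translation": [0.4,-1,0],"angular": [0,0,0],"gripper": 0.85}]}}

```text
t: 18.58
tool_pos: [0.4922, -0.1904, 0.1474]
tool_rot: [3.141, -0.001, 0.002]
contact_force: [0.2, -0.7, -0.2]
opening: 0.0729
grip_force: 0.0
```

Call:
{"api": "drive_tool", "payload": {"steps": [{"translation": [0.4,-1,0],"angular": [0,0,0],"gripper": 0.85},{"translation": [0.4,-1,0],"angular": [0,0,0],"gripper": 0.85},{"translation": [0.4,-1,0],"angular": [0,0,0],"gripper": 0.85},{"translation": [0.4,-1,0],"angular": [0,0,0],"gripper": 0.85},{"translation": [0.4,-1,0],"angular": [0,0,0],"gripper": 0.85},{"translation": [0.3,-1,0],"angular": [0,0,0],"gripper": 0.85},{"translation": [0,-0.14,0],"angular": [0,0,0],"gripper": 0.85},{"translation": [0,0,0],"angular": [0,0,0],"gripper": 0.85}]}}

```text
t: 19.58
tool_pos: [0.5835, 0.0545, 0.1468]
tool_rot: [3.141, 0.002, 0.0]
contact_force: [0.1, -0.3, -0.2]
opening: 0.0723
grip_force: 0.0
```

```bash
python3 look.py w8 blue:0.0375; python3 - <<'E'
from station import ctrl
from h import *
S=ctrl.get_image('scene');T=ctrl.get_image('top')
s=cv2.resize(S['color'][90:220,160:290],(520,520),interpolation=2)
t=cv2.resize(T['color'][225:290,420:490],(280,260),interpolation=2)
im=np.zeros((520,800,3),np.uint8);im[:,:520]=s;im[:260,520:]=t
cv2.imwrite('pics/stack1.png',im[...,::-1])
E
```

```text
19.625 [0.5834 0.0539 0.1467] [ 3.1411e+00  5.0000e-04 -0.0000e+00] [-0.4 -1.3  0.2] 0.0728
blue [322.4 200.4] [295, 173, 56, 56, 2413] [0.5833 0.054  0.0375]
```

View pics/stack1.png

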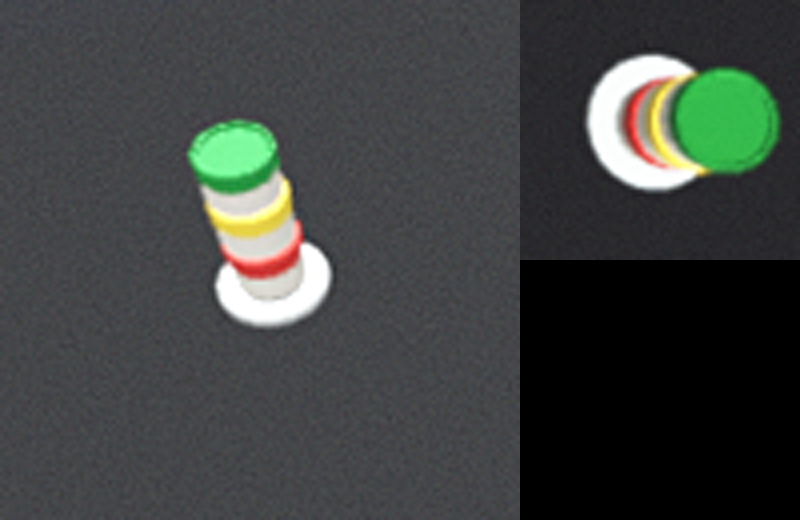

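The round-dock stack (red, yellow, green) stands straight in both views. The blue jar, at pixel (322,200), is directly below the tool. Grasping it.

Call:
{"api": "drive_tool", "payload": {"steps": [{"translation": [0,0,1],"angular": [0,0,0],"gripper": 0.85},{"translation": [0,0,1],"angular": [0,0,0],"gripper": 0.85},{"translation": [0,0,0.9],"angular": [0,0,0],"gripper": 0.85},{"translation": [0,0,0.48],"angular": [0,0,0],"gripper": 0.85},{"translation": [0,0,0],"angular": [0,0,0],"gripper": 0.85},{"translation": [0,0,0],"angular": [0,0,0],"gripper": 0.4},{"translation": [0,0,0],"angular": [0,0,0],"gripper": 0.4},{"translation": [0,0,0],"angular": [0,0,0],"gripper": 0.4}]}}

```text
t: 20.72
tool_pos: [0.5855, 0.0544, 0.0137]
tool_rot: [3.141, 0.001, 0.007]
contact_force: [-1.1, -0.5, 6.2]
opening: 0.0487
grip_force: 41.7
```

Call:
{"api": "drive_tool", "payload": {"steps": [{"translation": [0,0,-0.5],"angular": [0,0,0],"gripper": 0.4},{"translation": [0,0,-1],"angular": [0,0,0],"gripper": 0.4},{"translation": [0,-0.2,-1],"angular": [0,0,0],"gripper": 0.4},{"translation": [-0.1,-0.9,-0.5],"angular": [0,0,0],"gripper": 0.4},{"translation": [-0.1,-1,0],"angular": [0,0,0],"gripper": 0.4},{"translation": [-0.1,-1,0],"angular": [0,0,0],"gripper": 0.4},{"translation": [-0.1,-1,0],"angular": [0,0,0],"gripper": 0.4},{"translation": [-0.1,-1,0],"angular": [0,0,0],"gripper": 0.4}]}}

```text
t: 21.72
tool_pos: [0.563, 0.26, 0.1324]
tool_rot: [-3.141, -0.001, -0.001]
contact_force: [0.4, -0.7, 0.2]
opening: 0.0485
grip_force: 41.6
```

Call:
{"api": "drive_tool", "payload": {"steps": [{"translation": [-0.15,-1,0],"angular": [0,0,0],"gripper": 0.4},{"translation": [0,-0.4,0],"angular": [0,0,0],"gripper": 0.4},{"translation": [0,0,0],"angular": [0,0,0],"gripper": 0.4},{"translation": [0,0,0],"angular": [0,0,0],"gripper": 0.4}]}}

```text
t: 22.22
tool_pos: [0.5576, 0.3134, 0.1314]
tool_rot: [3.141, -0.0, -0.0]
contact_force: [0.7, 0.5, -1.4]
opening: 0.0487
grip_force: 41.6
```

```bash
python3 look.py w9 beige:0.008; python3 - <<'E'
from station import ctrl
from h import *
d=ctrl.get_image('wrist')
for p,z in(((322,277),.158),((323,200),.008)):print(plane(d,p,z))
E
```

```text
22.275 [0.5577 0.3133 0.1314] [ 3.1411e+00 -1.1000e-03 -2.0000e-04] [ 0.6 -0.9 -0.5] 0.0488
beige [457.8  12.2] [431, 0, 58, 28, 830] [0.7125 0.2023 0.008 ]
beige [324.2 152.7] [249, 116, 154, 90, 6042] [0.5991 0.3113 0.008 ]
beige [320.2 186.3] [299, 175, 44, 27, 722] [0.5676 0.315  0.008 ]
[0.55733476 0.31326546 0.158     ]
[0.55420568 0.31222136 0.008     ]
```

View pics/w9.png

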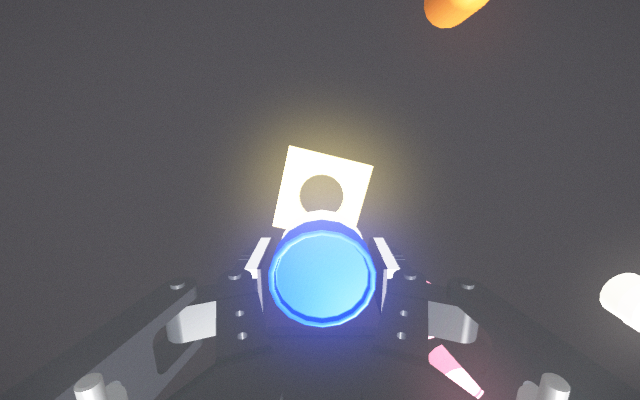

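The recess at about (321,196) maps to (0.558, 0.3137). The jar in hand at (322,278) maps to (0.5573, 0.3133), so they are aligned. Lowering.

Call:
{"api": "drive_tool", "payload": {"steps": [{"translation": [0,0,0.8],"angular": [0,0,0],"gripper": 0.4},{"translation": [0,0,0.8],"angular": [0,0,0],"gripper": 0.4},{"translation": [0,0,0.6],"angular": [0,0,0],"gripper": 0.4},{"translation": [0,0,0.35],"angular": [0,0,0],"gripper": 0.4},{"translation": [0,0,0.18],"angular": [0,0,0],"gripper": 0.4},{"translation": [0,0,0.12],"angular": [0,0,0],"gripper": 0.4},{"translation": [0,0,0],"angular": [0,0,0],"gripper": 0.4}]}}

```text
t: 23.2
tool_pos: [0.5585, 0.3149, 0.0188]
tool_rot: [-3.141, -0.001, -0.004]
contact_force: [-0.6, 0.2, -0.5]
opening: 0.0485
grip_force: 41.6
```

Call:
{"api": "drive_tool", "payload": {"steps": [{"translation": [0,0,0.04],"angular": [0,0,0],"gripper": 0.4},{"translation": [0,0,0],"angular": [0,0,0],"gripper": 0.4}]}}

```text
t: 23.45
tool_pos: [0.5587, 0.3149, 0.0187]
tool_rot: [-3.141, -0.001, -0.003]
contact_force: [-3.6, -2.6, 9.6]
opening: 0.0487
grip_force: 42.5
```

Seated at z = 0.0187. Release it and go to white.

Call:
{"api": "drive_tool", "payload": {"steps": [{"translation": [0,0,0],"angular": [0,0,0],"gripper": 0.85},{"translation": [0,0,0],"angular": [0,0,0],"gripper": 0.85},{"translation": [0,0,-0.4],"angular": [0,0,0],"gripper": 0.85},{"translation": [0,0,-0.8],"angular": [0,0,0],"gripper": 0.85},{"translation": [0,0,-0.9],"angular": [0,0,0],"gripper": 0.85},{"translation": [-0.1,0.4,-0.9],"angular": [0,0,0],"gripper": 0.85},{"translation": [-0.35,0.9,0],"angular": [0,0,0],"gripper": 0.85},{"translation": [-0.35,1,0],"angular": [0,0,0],"gripper": 0.85}]}}

```text
t: 24.45
tool_pos: [0.5259, 0.2221, 0.1378]
tool_rot: [-3.141, -0.003, -0.005]
contact_force: [0.2, -1.0, -0.5]
opening: 0.0726
grip_force: 0.0
```

Call:
{"api": "drive_tool", "payload": {"steps": [{"translation": [-0.35,1,0],"angular": [0,0,0],"gripper": 0.85},{"translation": [-0.35,1,0],"angular": [0,0,0],"gripper": 0.85},{"translation": [-0.35,1,0],"angular": [0,0,0],"gripper": 0.85},{"translation": [-0.35,1,0],"angular": [0,0,0],"gripper": 0.85},{"translation": [-0.35,1,0],"angular": [0,0,0],"gripper": 0.85},{"translation": [-0.1,0.75,0],"angular": [0,0,0],"gripper": 0.85},{"translation": [0,0,0],"angular": [0,0,0],"gripper": 0.85},{"translation": [0,0,0],"angular": [0,0,0],"gripper": 0.85}]}}

```text
t: 25.45
tool_pos: [0.4519, -0.0072, 0.1364]
tool_rot: [-3.141, -0.001, -0.002]
contact_force: [0.3, -0.1, -0.2]
opening: 0.0726
grip_force: 0.0
```

```bash
python3 look.py w10 white:0.0375; python3 - <<'E'
from station import ctrl
from h import *
d=ctrl.get_image('top')
for b in blobs(d['color'],'blue',200):print(b,plane(d,b[0],.042))
E
```

```text
25.5 [ 0.4519 -0.0069  0.1362] [-3.1413e+00 -2.1000e-03 -1.1000e-03] [ 1.   0.2 -0. ] 0.0725
white [ 2.2 94.4] [0, 41, 7, 94, 474] [0.5416 0.2471 0.0375]
white [601.6 191.2] [571, 158, 69, 72, 3052] [ 0.4629 -0.2488  0.0375]
white [321.5 201.8] [293, 171, 58, 62, 2789] [ 0.4533 -0.0068  0.0375]
white [ 71.9 209.7] [38, 183, 83, 54, 2650] [0.4461 0.2133 0.0375]
white [224.7 265.2] [208, 242, 36, 55, 541] [0.3923 0.0833 0.0375]
white [418.7 265.9] [400, 242, 36, 55, 563] [ 0.3917 -0.0971  0.0375]
white [131.6 281.9] [109, 270, 54, 28, 764] [0.3749 0.1729 0.0375]
white [160.7 332.2] [134, 310, 55, 45, 1760] [0.3188 0.1536 0.0375]
(array([175.2, 197.6]), [164, 187, 24, 22, 421]) [0.55642092 0.31324144 0.042     ]
```

View pics/w10.png

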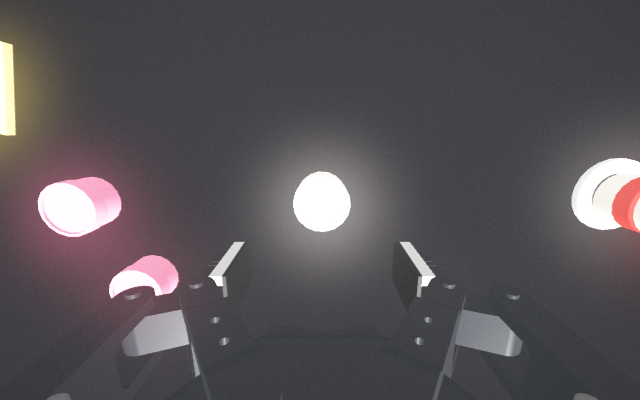

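White is at (321,202), directly under the tool. Blue sits at (0.5565, 0.3133) on the square dock. Grasping white.

Call:
{"api": "drive_tool", "payload": {"steps": [{"translation": [0,0,1],"angular": [0,0,0],"gripper": 0.85},{"translation": [0,0,0.9],"angular": [0,0,0],"gripper": 0.85},{"translation": [0,0,0.8],"angular": [0,0,0],"gripper": 0.85},{"translation": [0,0,0.42],"angular": [0,0,0],"gripper": 0.85},{"translation": [0,0,0],"angular": [0,0,0],"gripper": 0.85},{"translation": [0,0,0],"angular": [0,0,0],"gripper": 0.4},{"translation": [0,0,0],"angular": [0,0,0],"gripper": 0.4},{"translation": [0,0,0],"angular": [0,0,0],"gripper": 0.4}]}}

```text
t: 26.55
tool_pos: [0.4534, -0.0078, 0.0128]
tool_rot: [3.141, 0.001, 0.006]
contact_force: [0.5, 0.1, 6.0]
opening: 0.0486
grip_force: 41.7
```

Call:
{"api": "drive_tool", "payload": {"steps": [{"translation": [0,0,-0.5],"angular": [0,0,0],"gripper": 0.4},{"translation": [0,0,-1],"angular": [0,0,0],"gripper": 0.4},{"translation": [0,-0.2,-1],"angular": [0,0,0],"gripper": 0.4},{"translation": [0.2,-0.9,-0.5],"angular": [0,0,0],"gripper": 0.4},{"translation": [0.4,-1,0],"angular": [0,0,0],"gripper": 0.4},{"translation": [0.4,-1,0],"angular": [0,0,0],"gripper": 0.4},{"translation": [0.4,-1,0],"angular": [0,0,0],"gripper": 0.4},{"translation": [0.4,-1,0],"angular": [0,0,0],"gripper": 0.4}]}}

```text
t: 27.55
tool_pos: [0.5235, 0.1977, 0.1306]
tool_rot: [3.141, 0.001, -0.001]
contact_force: [-0.5, -0.5, -1.3]
opening: 0.0486
grip_force: 41.8
```

Call:
{"api": "drive_tool", "payload": {"steps": [{"translation": [0.4,-1,0],"angular": [0,0,0],"gripper": 0.4},{"translation": [0.3,-1,0],"angular": [0,0,0],"gripper": 0.4},{"translation": [0.1,-0.7,0],"angular": [0,0,0],"gripper": 0.4},{"translation": [0,-0.23,0],"angular": [0,0,0],"gripper": 0.4},{"translation": [0,0,0],"angular": [0,0,0],"gripper": 0.4},{"translation": [0,0,0],"angular": [0,0,0],"gripper": 0.4}]}}

```text
t: 28.3
tool_pos: [0.5552, 0.3126, 0.1307]
tool_rot: [3.141, -0.0, -0.001]
contact_force: [0.3, -0.1, -1.0]
opening: 0.0484
grip_force: 41.8
```

```bash
python3 look.py w11; python3 - <<'E'
from station import ctrl
from h import *
d=ctrl.get_image('wrist')
for p,z in(((322,277),.157),((323,206),.045)):print(plane(d,p,z))
E
```

```text
28.35 [0.5553 0.3126 0.1308] [ 3.1412e+00 -7.0000e-04 -4.0000e-04] [ 1.  -1.  -1.1] 0.0486
[0.55471087 0.3125925  0.157     ]
[0.55645273 0.31170121 0.045     ]
```

View pics/w11.png

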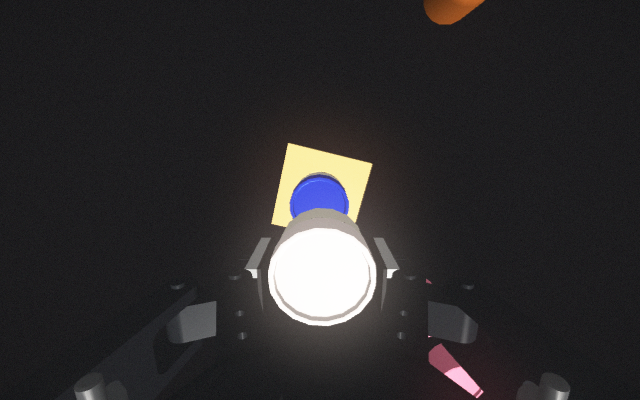

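The blue lid at (319.5,205) maps to (0.557, 0.3147). The white jar in hand at (322,276) maps to (0.555, 0.3126). I'll shift about 1.5 mm and lower.

Call:
{"api": "drive_tool", "payload": {"steps": [{"translation": [0.04,-0.03,0.8],"angular": [0,0,0],"gripper": 0.4},{"translation": [0,0,0.5],"angular": [0,0,0],"gripper": 0.4},{"translation": [0,0,0.3],"angular": [0,0,0],"gripper": 0.4},{"translation": [0,0,0.2],"angular": [0,0,0],"gripper": 0.4},{"translation": [0,0,0.13],"angular": [0,0,0],"gripper": 0.4},{"translation": [0,0,0],"angular": [0,0,0],"gripper": 0.4},{"translation": [0,0,0],"angular": [0,0,0],"gripper": 0.4}]}}

```text
t: 29.28
tool_pos: [0.5579, 0.3153, 0.0548]
tool_rot: [-3.141, -0.001, -0.003]
contact_force: [0.0, -0.7, 2.2]
opening: 0.0486
grip_force: 42.0
```

In contact at z = 0.0548, as predicted. Release it and withdraw.

Call:
{"api": "drive_tool", "payload": {"steps": [{"translation": [0,0,0],"angular": [0,0,0],"gripper": 0.85},{"translation": [0,0,0],"angular": [0,0,0],"gripper": 0.85},{"translation": [0,0,-0.4],"angular": [0,0,0],"gripper": 0.85},{"translation": [0,0,-0.8],"angular": [0,0,0],"gripper": 0.85},{"translation": [0,0,-0.9],"angular": [0,0,0],"gripper": 0.85},{"translation": [0,0.8,-0.9],"angular": [0,0,0],"gripper": 0.85},{"translation": [0,1,0],"angular": [0,0,0],"gripper": 0.85},{"translation": [0,1,0],"angular": [0,0,0],"gripper": 0.85}]}}

```text
t: 30.28
tool_pos: [0.5577, 0.2021, 0.1761]
tool_rot: [-3.141, -0.002, -0.005]
contact_force: [0.4, -0.9, -0.1]
opening: 0.0727
grip_force: 0.0
```

Call:
{"api": "drive_tool", "payload": {"steps": [{"translation": [0,1,0],"angular": [0,0,0],"gripper": 0.85},{"translation": [0,1,0],"angular": [0,0,0],"gripper": 0.85},{"translation": [0,0,0],"angular": [0,0,0],"gripper": 0.85},{"translation": [0,0,0],"angular": [0,0,0],"gripper": 0.85}]}}

```text
t: 30.78
tool_pos: [0.5574, 0.1233, 0.1746]
tool_rot: [-3.141, -0.001, -0.002]
contact_force: [-0.3, -0.2, 0.0]
opening: 0.0724
grip_force: 0.0
```

```bash
python3 - <<'E'
from station import ctrl
from h import *
S=ctrl.get_image('scene')['color'];T=ctrl.get_image('top')['color']
R=lambda a:cv2.resize(a,(400,300),interpolation=2)
im=np.vstack([np.hstack([R(S[100:190,180:300]),R(T[210:300,400:520])]),np.hstack([R(S[170:260,400:520]),R(T[155:245,120:240])])])
cv2.imwrite('pics/final.png',im[...,::-1])
E
```

```text
(no output)
```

View pics/final.png

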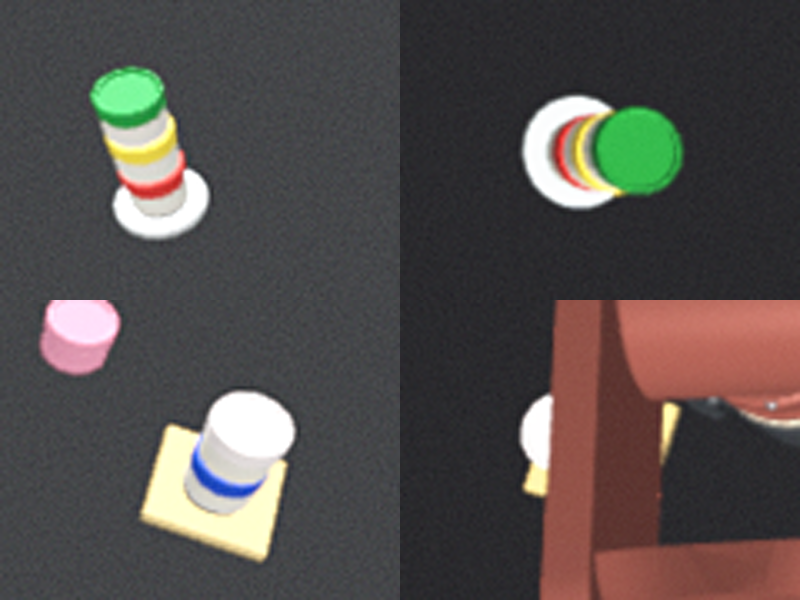

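Both stacks stand straight in the scene view: red, yellow, green at (150,150) in the crop and blue, white at (240,455). In the top view the arm partly hides the square dock. The contact heights matched the nested depths, so I'm handing in.

```bash
python3 -c "
from station import ctrl
print(ctrl.finish_job())"
```

```text
the job is handed in; nothing more can be done
None
```

All five jars are stacked on their docks, red-yellow-green on the round one and blue-white on the square one; the job was handed in at about 31 s, and no verdict was returned.

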